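# Clamp the tube block in the screw hold-down

## Task

Push the aluminium tube block fully home against the back stop of the hold-down clamp, then turn the clamp's knob clockwise, letting your grip follow it down, until the sprung foot holds the block firmly with about 20 N. Do not overtighten, do not press or pull hard on the knob along its axis, let go at the end, and leave the other things on the table alone.

Things in the scene. Friction and masses are not known exactly. Their poses are not given: they have to be found in the camera images.
- clamp: Aluminium hold-down clamp on soft rubber feet that are stuck to the table (it gives 1 mm up or down per 8 N); place and yaw vary. Base plate 216 x 100 mm, x = -150 to +66 mm, top at 18 mm. Origin on the table under the spindle axis; x points from the open front to the back stop (face at x = +20 mm), z up. Guides 12 mm high. An arm 40 mm wide, 91 to 109 mm above the table, overhangs to x = -22 mm.
- block_home (a point): Point fixed to the clamp: where the centre of the block's underside must be when the block is home (28 mm before the spindle axis, 18 mm above the table).
- cold_block: Aluminium tube block, 60 x 96 x 34 mm, 0.3 to 0.5 kg, holes in its top. Stands on the base plate, long side along the guides, 30 to 50 mm short of home, its back end between the guides (2 mm play a side). Origin: centre of its underside; its y axis is its long side. Slides in (2 to 5 N) when its front end is pushed along the clamp's +x.
- knob_mid (a point): Centre of the black round knob atop the spindle, on its vertical axis, half-way up. Knob 41 mm in diameter to grip (fine ribs add 3 mm to the eye), 26 mm high; below it the bare 14 mm spindle, down to a brass nut that ends 114 mm above the table. Its centre is 164 mm above the table at joint 0 and sinks 6 mm per radian.
- knob (a joint): Angle of the knob, rad, growing clockwise seen from above; starts at 0 to 0.6, can run to 6.5. Knob and spindle sink 6.0 mm per rad (38 mm a turn). Turning takes about 0.25 N m either way while the foot is free and 0.006 N m more for each newton the foot bears on the block (less by that when turned back). The thread holds itself when let go.
- spindle: Spindle with its foot; does not turn. Origin on its axis, 13 mm below the knob's centre. The round foot (24 mm) at its lower end was set longer or shorter, unknown to you: its face is 83 to 90 mm below this origin, so it meets the block's top (52 mm above the table) at joint 1.5 to 2.7, to be felt. The foot is sprung: its force grows about 8 N per mm, that is 48 N per radian, from contact.
- tube_rack: Bystander: green microtube rack, 62 x 145 x 44 mm; origin at the centre of its underside.
- tip_box: Bystander: pale pipette tip box, 72 x 118 x 69 mm, lid open; origin at the centre of its underside.
- bottle_amber: Bystander: brown reagent bottle, 56 mm wide and 115 mm tall; origin at the centre of its underside.
Things that resemble listed ones, but are neither listed nor needed, are in the scene too. What is shaped like the cold_block but brown is not meant.

How it is judged:
On the way, in this order (a step that is already met when the one before it is completed fails the run):
1. the block stands home against the stop, the foot not yet on it (horizontal distance between cold_block and block_home below 0.004 m and contact force between spindle and cold_block below 1 N), for 0.2 s.
2. the foot bears on the block with 10 to 30 N (contact force between spindle and cold_block between 10 and 30 N), for 0.2 s.
At the end, for the whole second after the job is handed in: The block's underside centre lies within 4 mm (horizontally) of home and the block is square with the guides within 0.06 rad, the foot bears on it with 10 to 30 N, and the knob is released and at rest (all of step 2 and horizontal distance between cold_block and block_home below 0.004 m and angle between the y axis of cold_block and the x axis of clamp, either way round below 0.06 rad and contact force between the fingers and spindle below 0.1 N and velocity of joint knob below 0.05 rad/s); the robot touches nothing.
It fails at once if the foot is forced onto the block with more than 40 N (contact force between spindle and cold_block above 40 N).
It fails at once if the clamp is pulled up or pressed down on its feet by more than 3 mm (24 N) (distance of block_home from where it was at the start of the episode above 0.003 m).
It fails at once if a bystander is pushed by more than 20 mm (distance of any of tube_rack, tip_box, bottle_amber from where it was at the start of the episode above 0.02 m).
It also fails if it takes over 67 s, if anything falls off the work surface, if the arm or the gripper's body presses on something with over 40 N, if the wrist force passes 120 N, or if a joint passes its speed limit or range.

## Robot

A 7-joint arm with a two-finger parallel gripper is mounted at the origin on a cart in front of the work surface, level with it; the furniture and walls round the work are solid. World frame = base frame: x ahead of the robot, y to its left, z up, the work surface at z = 0. Lengths are in m, angles in rad, forces in N, time in s.
With the tool pointing down it reaches from about 0.425 to 0.925 m from the base axis. Payload 6.8 kg.
Tool frame: the origin (TCP) lies midway between the tips of the shut fingers; the grasp point (between the pads) lies 19 mm behind it; z points along the fingers, y is the line along which they close (so a half turn about z gives the same grasp; the last joint's range is limited). The gripper opens to 85 mm and grips with 20 to 120 N. Pads are 22 mm wide; open, the fingers measure 114 mm over their backs; the gripper's body (76 mm by 85 mm) begins 54 mm behind the grasp point. The pads swing forward as they close: fully open they stand 13 mm farther back than shut.
Start: joints at [-1.218, 0.477, 0.022, 1.555, -0.011, 1.109, -0.083], TCP at [0.3, 0.605, 0.231] pointing down, gripper open.
Joint ranges: [-2.96, 2.96], [-0.34, 2.1], [-1.41, 1.46], [0.24, 2.44], [-1.37, 4.51], [0.17, 1.92], [-2.96, 2.96]. Speed limits (rad/s): [2.39, 2.39, 3.14, 3.14, 3.14, 3.14, 3.14].

## Interface

Orientations are given as a rotation vector (axis times angle).
In Python, from cell import bot, imaging, finder gives the robot as it stands.
- The arm moves only by the tool apply_moves, never from a script. Its argument "targets" is text: rows parted by semicolons, each of 5 numbers parted by spaces: the opening, from -1 (shut) to 1 (fully open), then the shift along the tool's x, y, z in cm, then the turn about the tool's z in rad. A call has 1 to 20 rows; each row shifts and turns the commanded pose from where the row before left it, along the tool's axes as they then stand; what a row does not reach is not made up. A row lasts 1/8 s, in which the tool goes at most 62.5 mm and 10.7 degrees, less where a joint would pass 70% of its speed; a pose out of reach is approached as far as the arm can. A call with a gripper value outside its range is refused whole. The fingers move at their own pace and stop on an object; "squeeze" is the grip in N (left out, the last holds). Time passes only in rows, so rows that do not move let the fingers close. It gives the time, the measured TCP pose, the force, the opening and the grip force at its end, in the units of the state.
- bot.observe(): the state, without advancing time (a new reading comes with each control period).
- imaging.get_image(name): name is "side" or "top" or "wrist"; returns a dict with "color" (384x512x3 uint8, blue, green, red), "camera_matrix" (3x3 intrinsics, pixels), "view" (4x4, takes a point from world to camera coordinates). Camera axes: x right, y down, z forward; pixel columns grow to the right and rows downward; lengths in m; the calibration is good to about 2 mm. A picture is of the moment at which its call begins. There is no depth.
- bot.sign_off(): hands the job in; it is judged then, once.
Trained networks look in the newest picture that a camera, given by its name, has taken for a name from the list of things; names that differ only in an ending like _2 or _b are one class to them, and where a whole thing is asked for, a point or a joint stands for the part that bears it (a point fixed in the world has none). Each returns a list of dicts, best first, with "p" (0 to 1); they miss things now and then, are a little off and sometimes report something else, mostly with a low value. They report only what shows in the picture. A call takes as long as a camera call. They do not tell look-alikes from the thing itself.
- finder.look_for(camera, label): "bbox" ([centre column, centre row, width, height] in pixels, round what is visible of it).
- finder.spot_point(camera, label): "at" ([column, row] in pixels: a listed point, or the origin of a listed thing).
The state is a dict: "time": time; "joint_positions": joint angles; "joint_vel": joint speeds; "joint_torque": joint torques, N m; "tool_pos": TCP position; "tool_rot": TCP orientation; "contact_force": force on the tool from outside, world axes, zero at the start; "torque": the same for the moment, N m; "gripper_width": finger opening in m; "gripper_force": force on a finger pad.
Only numpy, scipy, OpenCV 4.12 (cv2) and the standard library are available. Lean on these libraries where they do the work, as an engineer would, in place of code of your own. Each camera call takes 0.05 s, during which the arm holds its last target. There are 200 camera calls.

## Working session

There is one attempt and no reset: what is moved stays moved. The work goes in short steps, Python scripts to look and compute and a tool call to move; the robot and the scene stay as the last step left them, time stands still between calls to the robot, and variables do not carry over. Pictures are saved under pics/ and viewed, at most 10 in all, crops included, and the job is handed in when it is done.

Besides the shell and the picture viewer there is one more tool, called as name(argument=value, ...) on one line, values as JSON. apply_moves: Moves the arm, as the interface text tells. Its arguments: {"type":"object","properties":{"targets":{"type":"string"},"squeeze":{"type":"number"}},"required":["targets"]}

```bash
mkdir -p pics; ls; python3 - <<'E'
from cell import bot, imaging, finder
import cv2
print(bot.observe())
for c in ("side","top"):
    im=imaging.get_image(c); cv2.imwrite(f"pics/{c}0.png",im["color"]); print(c,im["camera_matrix"].tolist(),im["view"].tolist())
    for l in ("block_home","cold_block","knob_mid","clamp","spindle","tube_rack","tip_box","bottle_amber"):
        print(l,[(x["at"],round(x["p"],2)) for x in finder.spot_point(c,l)[:3]])
    for l in ("cold_block","knob_mid","clamp"):
        print("box",l,[(x["bbox"],round(x["p"],2)) for x in finder.look_for(c,l)[:3]])
E
```

```text
pics
{'time': 0.0, 'joint_positions': array([-1.21809037,  0.47783396,  0.02233642,  1.55646796, -0.01151071,
        1.10930021, -0.08310335]), 'joint_vel': array([ 0.00029239,  0.00034722, -0.00211458, -0.00132727, -0.00042683,
        0.00094497, -0.0013285 ]), 'joint_torque': array([ 1.06604439e-03, -5.96443355e+01,  1.60802018e+00, -2.81212538e+01,
        1.23307348e-02,  9.13412921e-03,  2.48006552e-05]), 'tool_pos': array([0.29989347, 0.60404776, 0.23029598]), 'tool_rot': array([-7.17351047e-01, -3.05828505e+00,  2.91679392e-03]), 'contact_force': array([-0.19174495,  0.06009403,  0.67240888]), 'torque': array([-0.02269648, -0.01209586,  0.04635294]), 'gripper_force': 0.0, 'gripper_width': 0.08546157944003972}
side [[467.0246293482476, 0.0, 253.55378951710483], [0.0, 467.0246293482476, 192.36526004869975], [0.0, 0.0, 1.0]] [[0.9921753279536769, -0.12279102916107136, 0.022593843355634927, -0.5388330567144661], [-0.052846939960316114, -0.5769836144223061, -0.8150442378331392, 0.09644933843439144], [0.11311639817835782, 0.8074727684855614, -0.5789580370090898, 1.3483785384857803
[... 971 characters left out ...]

block_home [([229.3, 177.7], 0.9), ([325.9, 137.1], 0.75)]
cold_block [([189.8, 260.4], 0.94), ([257.2, 261.1], 0.94), ([291.8, 209.9], 0.74)]
knob_mid [([226.2, 160.1], 0.82)]
clamp [([228.7, 168.5], 0.68), ([327.6, 135.1], 0.35)]
spindle [([223.9, 160.2], 0.69), ([223.0, 160.3], 0.49)]
tube_rack [([143.2, 217.3], 0.83)]
tip_box [([356.6, 193.5], 0.94), ([232.1, 180.1], 0.63), ([226.4, 169.8], 0.28)]
bottle_amber [([325.6, 138.2], 0.71)]
box cold_block [([228.9, 190.6, 24.1, 40.2], 0.95), ([293.2, 209.8, 42.6, 30.7], 0.79), ([257.4, 262.1, 41.5, 36.2], 0.74)]
box knob_mid [([223.6, 162.1, 21.2, 16.6], 0.59)]
box clamp [([230.4, 182.7, 44.3, 88.6], 0.71), ([139.3, 215.6, 58.8, 35.5], 0.35)]
```

```bash
python3 - <<'E'
import cv2
a=cv2.imread("pics/top0.png")[90:290,110:380]; cv2.imwrite("pics/t1.png",cv2.resize(a,None,fx=2.9,fy=2.9,interpolation=cv2.INTER_CUBIC))
a=cv2.imread("pics/side0.png")[130:330,170:370]; cv2.imwrite("pics/s1.png",cv2.resize(a,None,fx=3,fy=3,interpolation=cv2.INTER_CUBIC))
E
```

```text
(no output)
```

View pics/t1.png

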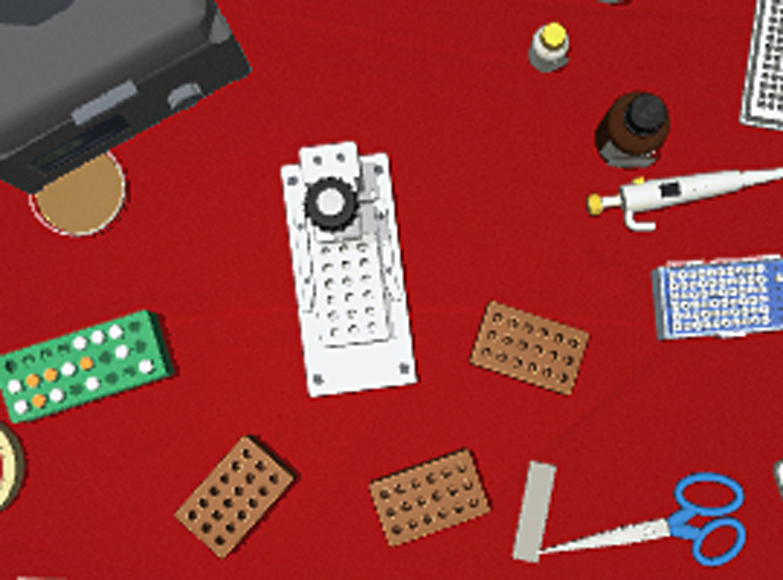

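View pics/s1.png

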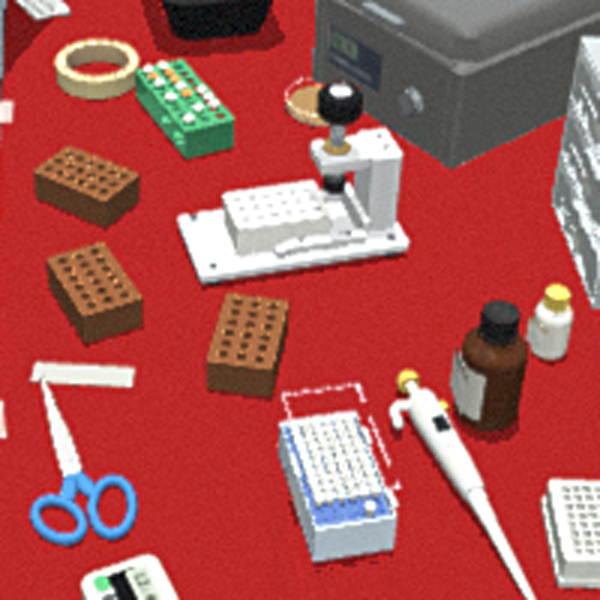

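The top crop shows the clamp pointing away from the robot. Its plate corners in crop pixels are (309,396), (416,383), (281,167) and (388,153), the knob is at (331,203), and the block's front top edge runs (325,348)–(389,338). The side crop agrees, with the knob at (340,103). The brown blocks are decoys.

```bash
cat > h.py <<'E'
import numpy as np, cv2
from scipy.optimize import least_squares
from scipy.spatial.transform import Rotation as R
def proj(im,P):
    c=(im["view"]@np.append(P,1))[:3]; u=im["camera_matrix"]@c; return u[:2]/u[2]
def ray(im,uv,z):
    V=im["view"]; Rm=V[:3,:3]; o=-Rm.T@V[:3,3]
    d=Rm.T@np.linalg.solve(im["camera_matrix"],[uv[0],uv[1],1]); return o+d*(z-o[2])/d[2]
E
python3 - <<'E'
from h import *
from cell import bot, imaging, finder
t=imaging.get_image("top"); s=imaging.get_image("side")
T=lambda u,v:np.array([u/2.9+110,v/2.9+90]); S=lambda u,v:np.array([u/3+170,v/3+130])
obs=[(t,[-.150,.05,.018],T(309,396)),(t,[-.150,-.05,.018],T(416,383)),(t,[.066,.05,.018],T(281,167)),(t,[.066,-.05,.018],T(388,153)),
(t,[0,0,.164],T(331,203)),(s,[0,0,.164],S(340,103)),(s,[-.15,.05,.018],S(180,214)),(s,[-.15,-.05,.018],S(203,272)),(s,[.066,-.05,.018],S(407,238))]
def f(p):
    r=[]
    c,sn=np.cos(p[2]),np.sin(p[2])
    for im,P,uv in obs:
        z=P[2]-(6e-3*p[3] if P[2]>.1 else 0)
        W=[p[0]+c*P[0]-sn*P[1],p[1]+sn*P[0]+c*P[1],z]; r+=list(proj(im,W)-uv)
    return r
o=least_squares(f,[.6,0,.05,.3],loss="soft_l1"); print(o.x,np.round(f(o.x),1))
x,y,yaw,q=o.x; A=np.array([[np.cos(yaw),np.sin(yaw)],[-np.sin(yaw),np.cos(yaw)]])
for uv in (T(325,348),T(389,338)): print("block front clampframe",A@(ray(t,uv,.052)[:2]-[x,y]))
print("net knob", ray(t,(226.2,160.1),.162), "home",ray(t,(229.3,177.7),.018))
st=bot.observe(); M=R.from_rotvec(st["tool_rot"]).as_matrix(); print(np.round(M,3))
E
```

```text
[0.62721547 0.02337884 0.14812439 0.57800212] [-0.3 -0.1  0.2 -0.4 -0.4 -1.1 -0.3 -0.9  0.2  0.2 -0.5 -0.1 -1.5  0.
 -1.4  0.6  0.4  1.1]
block front clampframe [-0.10995906  0.0269535 ]
block front clampframe [-0.10836525 -0.03047352]
net knob [0.62729321 0.01904123 0.162     ] home [0.60213752 0.0193337  0.018     ]
[[-0.896  0.445 -0.   ]
 [ 0.445  0.896  0.   ]
 [ 0.     0.    -1.   ]]
```

apply_moves(targets="-0.2 -1.5 -1.5 0 0;-0.2 -2.8 -2.9 0 0;-0.2 -2.8 -2.9 0 0;-0.2 -2.8 -2.9 0 0;-0.2 -2.8 -2.9 0 0;-0.2 -2.8 -2.9 0 0;-0.2 -2.8 -2.9 0 0;-0.2 -2.8 -2.9 0 0;-0.2 -2.8 -2.9 0 0;-0.2 -2.8 -2.9 0 0;-0.2 -2.8 -2.9 0 0;-0.2 -2.8 -2.9 0 0;-0.2 -2.8 -2.9 0 0;-0.2 -2.8 -2.9 0 0;-0.2 -2.8 -2.9 0 0;-0.2 -2 -2 0 -0.12;-0.2 0 0 0 -0.15;-0.2 0 0 0 -0.15;-0.2 0 0 0 -0.15;-0.2 0 0 0 -0.04")

```text
time: 3.8
tool_pos: [0.4866, 0.0197, 0.2315]
tool_rot: [-0.238, 3.132, 0.0]
contact_force: [0.0, 0.6, -0.1]
gripper_width: 0.0341
gripper_force: 0.0
```

```bash
python3 - <<'E'
from h import *
from cell import bot, imaging, finder
w=imaging.get_image("wrist"); cv2.imwrite("pics/w1.png",w["color"])
V=w["view"]; print("cam",-V[:3,:3].T@V[:3,3])
for l,z in (("block_home",.018),("cold_block",.018),("knob_mid",.162),("clamp",0)):
    print(l,[(np.round(x["at"]),round(x["p"],2),np.round(ray(w,x["at"],z),4)) for x in finder.spot_point("wrist",l)[:3]])
print(bot.observe()["joint_positions"],bot.observe()["torque"])
E
```

```text
cam [0.40509705 0.00758475 0.37490275]
block_home []
cold_block [(array([240., 217.]), 0.93, array([0.569 , 0.0131, 0.018 ])), (array([129., 164.]), 0.9, array([ 0.5146, -0.1446,  0.018 ])), (array([201.,  71.]), 0.71, array([ 0.3854, -0.0592,  0.018 ]))]
knob_mid [(array([236., 332.]), 0.56, array([0.6284, 0.0237, 0.162 ]))]
clamp [(array([ 71., 276.]), 0.17, array([ 0.7231, -0.2441,  0.    ]))]
[-0.41040702  0.16339861  0.27189325  2.0083962  -0.05284386  0.97612782
  1.60673809] [-0.01628214  0.01411803 -0.00530949]
```

View pics/w1.png

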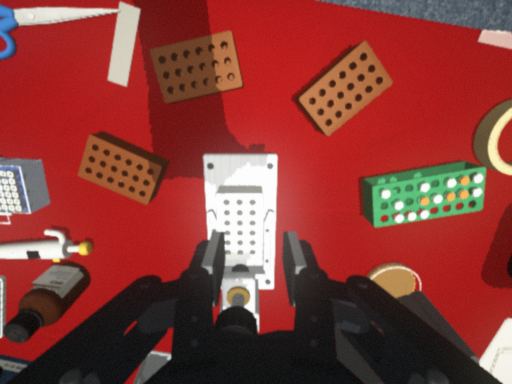

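The wrist view shows the plate's front corners at (204,154) and (277,154), and the block's front top edge at about (218,187)–(263,186). The clamp lies square to the tool.

```bash
python3 - <<'E'
from h import *
from cell import bot, imaging, finder
w=imaging.get_image("wrist")
a=ray(w,(204,154),.018);b=ray(w,(277,154),.018); c=ray(w,(275,289),.018);print(a,b,c,np.linalg.norm(a-b),np.linalg.norm(b-c))
print("yaw",np.arctan2(*(c-b)[1::-1]), np.arctan2(-(b-a)[0],(b-a)[1]))
yaw=.15;A=np.array([np.cos(yaw),np.sin(yaw)]);m=(a+b)[:2]/2
print("origin",m+.15*A)
p=ray(w,(218,187),.052);q=ray(w,(263,186),.052);print("blk",p,q,(((p+q)[:2]/2-m)@A)-.15)
E
```

```text
[ 0.48532416 -0.04630199  0.018     ] [0.47103559 0.04944611 0.018     ] [0.68400988 0.08408965 0.018     ] 0.09680838098072188 0.21577353698818016
yaw 0.16125299522666936 0.1481375882078253
origin [0.62649554 0.02398778]
blk [ 0.51667683 -0.02008997  0.052     ] [0.50708805 0.03528412 0.052     ] -0.11577551185402482
```

apply_moves(targets="-0.2 0.3 -1.7 0 0;-0.2 0 0 2.5 0;-0.2 0 0 2.5 0;-0.2 0 0 2.5 0;-0.2 0 0 2.5 0;-0.2 0 0 2.5 0;-0.2 0 0 2.5 0;-0.2 0 0 2 0;-0.2 0 0 1.5 0;-0.2 0 0 1 0;-0.2 0 0 0.8 0;-0.2 0 0 0 0;-0.2 0 0 0 0")

```text
time: 5.72
tool_pos: [0.4864, 0.0025, 0.0287]
tool_rot: [-0.234, 3.132, 0.0]
contact_force: [-0.3, -0.7, 0.5]
gripper_width: 0.0341
gripper_force: 0.0
```

apply_moves(targets="-0.2 -0.4 0 0 0;-0.2 -0.4 0 0 0;-0.2 -0.4 0 0 0;-0.2 -0.4 0 0 0;-0.2 -0.4 0 0 0;-0.2 -0.4 0 0 0;-0.2 -0.4 0 0 0;-0.2 -0.4 0 0 0;-0.2 -0.4 0 0 0;-0.2 -0.4 0 0 0;-0.2 -0.3 0 0 0;-0.2 -0.3 0 0 0")

```text
time: 7.22
tool_pos: [0.5319, 0.0094, 0.0283]
tool_rot: [-0.234, 3.133, 0.0]
contact_force: [-2.5, -0.5, 0.6]
gripper_width: 0.0341
gripper_force: 1.5
```

apply_moves(targets="-0.2 -0.2 0 0 0;-0.2 -0.2 0 0 0;-0.2 -0.2 0 0 0;-0.2 0 0 0 0")

```text
time: 7.72
tool_pos: [0.5379, 0.0103, 0.0283]
tool_rot: [-0.234, 3.132, 0.0]
contact_force: [-1.2, -0.8, -0.1]
gripper_width: 0.0341
gripper_force: 0.8
```

apply_moves(targets="-0.2 -0.1 0 0 0;-0.2 -0.1 0 0 0;-0.2 0 0 0 0")

```text
time: 8.1
tool_pos: [0.5395, 0.0105, 0.0283]
tool_rot: [-0.234, 3.133, 0.0]
contact_force: [-2.2, -0.2, 0.2]
gripper_width: 0.0341
gripper_force: 1.3
```

apply_moves(targets="-0.2 -0.1 0 0 0;-0.2 -0.1 0 0 0;-0.2 0 0 0 0")

```text
time: 8.48
tool_pos: [0.5409, 0.0107, 0.0281]
tool_rot: [0.234, -3.132, -0.0]
contact_force: [-4.8, -1.1, 0.0]
gripper_width: 0.034
gripper_force: 2.3
```

apply_moves(targets="-0.2 -0.1 0 0 0;-0.2 -0.1 0 0 0;-0.2 0 0 0 0")

```text
time: 8.85
tool_pos: [0.5409, 0.0107, 0.0278]
tool_rot: [0.233, -3.128, -0.0]
contact_force: [-9.3, -0.5, 3.8]
gripper_width: 0.0343
gripper_force: 4.6
```

apply_moves(targets="-0.2 1 0 0 0;-0.2 2 0 0 0;-0.2 1 0 -1 0;-0.2 0 0 -2.5 0;-0.2 0 0 -2.5 0;-0.2 0 0 -2.5 0;1 0 0 -2.5 0;1 0 0 -2.5 0;1 0 0 -2.5 0;1 0 0 -2.5 0;1 0 0 -2 0;1 0 0 -1.5 0;1 0 0 0 0;1 0 0 0 0")

```text
time: 10.6
tool_pos: [0.5035, 0.0052, 0.2478]
tool_rot: [0.234, -3.132, 0.0]
contact_force: [-0.7, -0.7, 0.1]
gripper_width: 0.0856
gripper_force: 0.0
```

```bash
python3 - <<'E'
from h import *
from cell import bot, imaging, finder
for c in ("wrist","side","top"):
    w=imaging.get_image(c); cv2.imwrite(f"pics/{c}2.png",w["color"])
    for l,z in (("block_home",.018),("cold_block",.018),("knob_mid",.162)):
        print(c,l,[(np.round(x["at"],1),round(x["p"],2),np.round(ray(w,x["at"],z),4)) for x in finder.spot_point(c,l)[:2]])
    if c!="wrist":
        for x in finder.look_for(c,"knob_mid")[:1]: print(x)
a=cv2.imread("pics/wrist2.png")[120:384,150:350];a=cv2.resize(a,None,fx=2,fy=2,interpolation=2)
b=cv2.imread("pics/side2.png")[145:235,220:320];b=cv2.resize(b,(400,360),interpolation=2)
o=np.zeros((528,800,3),np.uint8);o[:,:400]=a;o[:360,400:]=b;cv2.imwrite("pics/c2.png",o)
st=bot.observe();print(st["tool_pos"],st["joint_positions"])
E
```

```text
wrist block_home [(array([252.2, 308.9]), 0.63, array([0.7593, 0.0419, 0.018 ])), (array([250. , 219.5]), 0.29, array([0.595 , 0.0141, 0.018 ]))]
wrist cold_block [(array([346.8,  78.1]), 0.94, array([0.3815, 0.1074, 0.018 ])), (array([145.7, 150.5]), 0.61, array([ 0.513 , -0.1435,  0.018 ]))]
wrist knob_mid [(array([252.4, 305.9]), 0.86, array([0.6254, 0.0228, 0.162 ]))]
side block_home [(array([270.7, 205.4]), 0.61, array([0.5975, 0.0183, 0.018 ]))]
side cold_block [(array([272.7, 203.8]), 0.94, array([0.6048, 0.0258, 0.018 ])), (array([198.8, 194.7]), 0.74, array([0.3821, 0.0941, 0.018 ]))]
side knob_mid [(array([281.3, 163.1]), 0.65, array([0.6235, 0.0275, 0.162 ]))]
{'bbox': [282.1, 162.8, 15.5, 13.7], 'p': 0.52}
top block_home [(array([231.2, 181.4]), 0.77, array([0.5923, 0.014 , 0.018 ]))]
top cold_block [(array([258.1, 258.8]), 0.94, array([ 0.3887, -0.062 ,  0.018 ])), (array([228.7, 178.9]), 0.38, array([0.5989, 0.0209, 0.018 ]))]
top knob_mid [(array([223.3, 159.9]), 0.86, array([0.6276, 0.0258, 0.162 ]))]
{'bbox': [221.9, 157.6, 18.9, 17.2], 'p': 0.8}
[0.50387819 0.00515025 0.24830499] [-0.3951027   0.17489395  0.29718185  1.95398538 -0.05981766  1.02098141
  1.64907269]
```

View pics/c2.png

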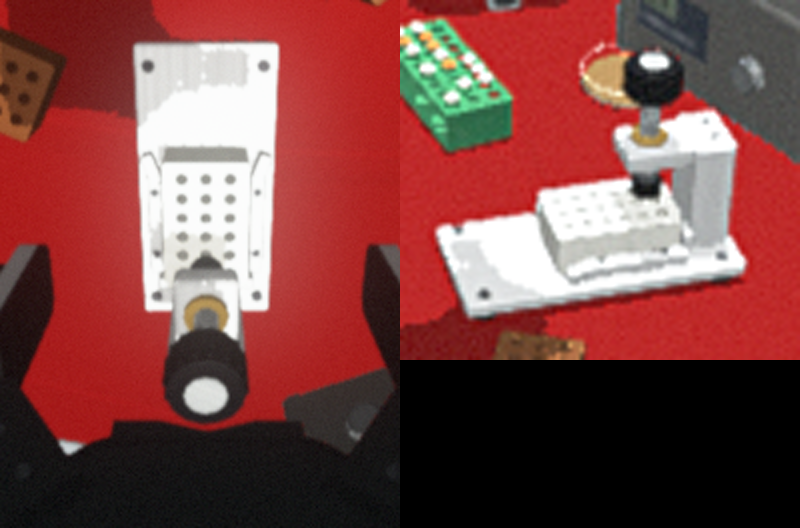

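apply_moves(targets="1 -2 0 0 0;1 -3 0 0 0;1 -3 0 0 0;1 -3 0 0 0;1 -1.4 0 0 0;1 0 0 0 -0.16;1 0 0 0 -0.16;1 0 0 0 -0.16;1 0 0 0 -0.16;1 0 0 0 -0.16;1 0 0 0 -0.16;1 0 0 0 -0.14;1 0 0 0 0;1 0 0 0 0")

```text
time: 13.05
tool_pos: [0.6262, 0.0234, 0.2483]
tool_rot: [1.833, -2.551, -0.0]
contact_force: [0.2, -0.3, -0.2]
gripper_width: 0.0856
gripper_force: 0.0
```

```bash
python3 - <<'E'
from h import *
from cell import bot, imaging, finder
for c in ("wrist","side"):
    w=imaging.get_image(c); cv2.imwrite(f"pics/{c}3.png",w["color"])
    for l,z in (("knob_mid",.162),):
        print(c,l,[(np.round(x["at"],1),round(x["p"],2),np.round(ray(w,x["at"],z),4)) for x in finder.spot_point(c,l)[:2]])
a=cv2.imread("pics/wrist3.png")[120:384,130:380];a=cv2.resize(a,None,fx=2,fy=2,interpolation=2)
cv2.imwrite("pics/c3.png",a)
st=bot.observe();M=R.from_rotvec(st["tool_rot"]).as_matrix();print(st["tool_pos"],st["joint_positions"],st["torque"]);print(M.round(3))
print("knob in tool xy",(M.T@(np.array([.6268,.0238,.162])-st["tool_pos"])).round(4))
E
```

```text
wrist knob_mid [(array([253.4, 195.5]), 0.95, array([0.6267, 0.025 , 0.162 ]))]
side knob_mid [(array([284. , 164.7]), 0.75, array([0.6297, 0.0183, 0.162 ]))]
[0.62642882 0.02364585 0.24827345] [-0.19659194  0.38274929  0.07869375  1.66244339 -0.03289085  1.09778183
  2.71052673] [ 0.03558281  0.01861774 -0.00259411]
[[-0.317 -0.948 -0.   ]
 [-0.948  0.317 -0.   ]
 [ 0.     0.    -1.   ]]
knob in tool xy [-0.0003 -0.0003  0.0863]
```

View pics/c3.png

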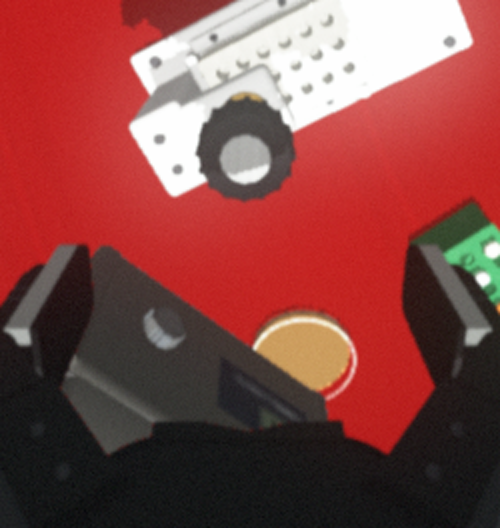

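The knob sits centred between the fingers, at crop (246,150). I'm descending and gripping.

apply_moves(squeeze=40, targets="1 0 0 2 0;1 0 0 2 0;1 0 0 2 0;1 0 0 2 0;1 0 0 1.5 0;1 0 0 1 0;1 0 0 0.5 0;1 0 0 0 0")

```text
time: 14.25
tool_pos: [0.6266, 0.0236, 0.1383]
tool_rot: [-1.837, 2.549, 0.0]
contact_force: [-0.2, -0.4, 0.3]
gripper_width: 0.0856
gripper_force: 0.0
```

apply_moves(targets="-0.1 0 0 0 0;-0.1 0 0 0 0;-0.1 0 0 0 0;-0.1 0 0 0 0;-0.1 0 0 0 0;-0.1 0 0 0 0")

```text
time: 15.0
tool_pos: [0.6273, 0.0235, 0.1388]
tool_rot: [-1.836, 2.547, -0.002]
contact_force: [2.8, -1.5, 2.7]
gripper_width: 0.04
gripper_force: 40.6
```

apply_moves(squeeze=60, targets="-0.6 0 0 0 0;-0.6 0 0 0 0;-0.6 0 0 0.06 0.1;-0.6 0 0 0.06 0.1;-0.6 0 0 0.06 0.1;-0.6 0 0 0.06 0.1")

```text
time: 15.75
tool_pos: [0.6275, 0.0233, 0.1364]
tool_rot: [-1.289, 2.863, -0.002]
contact_force: [6.0, -2.6, 3.6]
gripper_width: 0.0397
gripper_force: 60.0
```

```bash
cat > m.py <<'E'
from h import *
from cell import bot
s=bot.observe();M=R.from_rotvec(s["tool_rot"]).as_matrix()
print(round(s["time"],2),"ang",round(np.arctan2(M[1,0],M[0,0]),4),"z",s["tool_pos"].round(4),"F",s["contact_force"].round(2),"T",s["torque"].round(3),"q7 tq",s["joint_torque"][6].round(3),"q",s["joint_positions"][6].round(3),s["gripper_width"].round(4))
E
python3 m.py
```

```text
Traceback (most recent call last):
  File "m.py", line 4, in <module>
    print(round(s["time"],2),"ang",round(np.arctan2(M[1,0],M[0,0]),4),"z",s["tool_pos"].round(4),"F",s["contact_force"].round(2),"T",s["torque"].round(3),"q7 tq",s["joint_torque"][6].round(3),"q",s["joint_positions"][6].round(3),s["gripper_width"].round(4))
                                                                                                                                                                                                                                     ^^^^^^^^^^^^^^^^^^^^^^^^
AttributeError: 'float' object has no attribute 'round'
```

```bash
sed -i 's/s\["gripper_width"\].round(4)/round(s["gripper_width"],4)/' m.py; python3 m.py
```

```text
15.75 ang -2.2953 z [0.6275 0.0233 0.1364] F [ 5.98 -2.65  3.6 ] T [-0.373 -1.105  0.217] q7 tq 0.698 q 2.367 0.0397
```

apply_moves(targets="-0.6 0 0 0.06 0.1;-0.6 0 0 0.06 0.1;-0.6 0 0 0.06 0.1;-0.6 0 0 0.06 0.1")

```text
time: 16.25
tool_pos: [0.6277, 0.0231, 0.134]
tool_rot: [-0.694, 3.061, -0.002]
contact_force: [6.1, -2.0, 2.8]
gripper_width: 0.0396
gripper_force: 59.9
```

```bash
python3 m.py
```

```text
16.25 ang -2.6955 z [0.6277 0.0231 0.134 ] F [ 6.12 -1.99  2.76] T [-0.478 -1.142  0.23 ] q7 tq 0.688 q 2.022 0.0396
```

apply_moves(targets="-0.6 0 0 0.06 0.1;-0.6 0 0 0.06 0.1")

```text
time: 16.5
tool_pos: [0.6277, 0.023, 0.1328]
tool_rot: [-0.385, 3.115, -0.002]
contact_force: [5.7, -1.7, 2.5]
gripper_width: 0.0395
gripper_force: 59.9
```

```bash
python3 m.py
```

```text
16.5 ang -2.8957 z [0.6277 0.023  0.1328] F [ 5.75 -1.68  2.5 ] T [-0.49  -1.203  0.272] q7 tq 0.683 q 1.851 0.0395
```

apply_moves(targets="-0.6 0 0 0.06 0.1;-0.6 0 0 0.06 0.1")

```text
time: 16.75
tool_pos: [0.6278, 0.0228, 0.1316]
tool_rot: [-0.072, 3.138, -0.001]
contact_force: [5.4, -3.1, 2.7]
gripper_width: 0.0398
gripper_force: 59.9
```

```bash
python3 m.py
```

```text
16.75 ang -3.0958 z [0.6278 0.0228 0.1316] F [ 5.37 -3.15  2.74] T [-0.572 -1.229  0.301] q7 tq 0.678 q 1.681 0.0398
```

apply_moves(targets="-0.6 0 0 0.06 0.1;-0.6 0 0 0.06 0.1")

```text
time: 17.0
tool_pos: [0.6278, 0.0226, 0.1304]
tool_rot: [0.242, 3.129, -0.001]
contact_force: [6.4, -3.4, 2.9]
gripper_width: 0.0397
gripper_force: 60.0
```

```bash
python3 m.py
```

```text
17.0 ang 2.9872 z [0.6278 0.0226 0.1304] F [ 6.42 -3.36  2.92] T [-0.663 -1.147  0.257] q7 tq 0.674 q 1.511 0.0397
```

apply_moves(targets="-0.6 0 0 0.06 0.1")

```text
time: 17.12
tool_pos: [0.6277, 0.0226, 0.1298]
tool_rot: [0.398, 3.113, -0.001]
contact_force: [5.5, -3.2, 3.4]
gripper_width: 0.0395
gripper_force: 60.0
```

```bash
python3 m.py; cat > n.py <<'E'
from cell import bot, imaging
import numpy as np
T=[]
for i in range(6):
    imaging.get_image("side"); T.append(bot.observe()["torque"][2])
print("hold",np.round(T,3),np.mean(T).round(3))
E
python3 n.py
```

```text
17.12 ang 2.8872 z [0.6277 0.0226 0.1298] F [ 5.46 -3.18  3.39] T [-0.695 -1.117  0.279] q7 tq 0.65 q 1.427 0.0395
hold [-0.048 -0.296 -0.256 -0.272 -0.23  -0.226] -0.221
```

apply_moves(targets="-0.6 0 0 0.06 0.1")

```text
time: 17.55
tool_pos: [0.6277, 0.0226, 0.1293]
tool_rot: [0.552, 3.09, -0.0]
contact_force: [5.2, -3.6, 3.4]
gripper_width: 0.0395
gripper_force: 60.2
```

```bash
python3 m.py; python3 n.py
```

```text
17.55 ang 2.7882 z [0.6277 0.0226 0.1293] F [ 5.19 -3.64  3.41] T [-0.715 -1.148  0.259] q7 tq 0.96 q 1.344 0.0395
hold [-0.007 -0.292 -0.181 -0.277 -0.219 -0.233] -0.201
```

apply_moves(targets="-0.6 0 0 0.06 0.1")

```text
time: 17.98
tool_pos: [0.6277, 0.0224, 0.1287]
tool_rot: [0.706, 3.058, -0.0]
contact_force: [4.7, -3.7, 2.0]
gripper_width: 0.0398
gripper_force: 60.3
```

```bash
python3 m.py
```

```text
17.98 ang 2.6881 z [0.6277 0.0224 0.1287] F [ 4.72 -3.68  2.  ] T [-0.658 -1.161  0.287] q7 tq 0.93 q 1.26 0.0398
```

apply_moves(targets="-0.6 0 0 0.06 0.1")

```text
time: 18.1
tool_pos: [0.6277, 0.0224, 0.1281]
tool_rot: [0.859, 3.019, -0.001]
contact_force: [5.3, -4.0, 2.9]
gripper_width: 0.0399
gripper_force: 60.3
```

```bash
python3 m.py
```

```text
18.1 ang 2.5873 z [0.6277 0.0224 0.1281] F [ 5.34 -3.99  2.92] T [-0.763 -1.088  0.343] q7 tq 0.572 q 1.176 0.0399
```

apply_moves(targets="-0.6 0 0 0.06 0.1")

```text
time: 18.23
tool_pos: [0.6276, 0.0223, 0.1274]
tool_rot: [1.009, 2.972, -0.001]
contact_force: [5.6, -4.5, 3.3]
gripper_width: 0.0393
gripper_force: 60.3
```

```bash
python3 m.py
```

```text
18.23 ang 2.4873 z [0.6276 0.0223 0.1274] F [ 5.63 -4.5   3.3 ] T [-0.802 -1.071  0.364] q7 tq 0.534 q 1.093 0.0393
```

apply_moves(targets="-0.6 0 0 0.03 0.05")

```text
time: 18.35
tool_pos: [0.6276, 0.0223, 0.1271]
tool_rot: [1.081, 2.947, -0.001]
contact_force: [5.6, -4.1, 3.5]
gripper_width: 0.04
gripper_force: 60.3
```

```bash
python3 m.py
```

```text
18.35 ang 2.4384 z [0.6276 0.0223 0.1271] F [ 5.56 -4.12  3.47] T [-0.841 -1.026  0.374] q7 tq -0.094 q 1.052 0.04
```

apply_moves(targets="-0.6 0 0 0.03 0.05")

```text
time: 18.48
tool_pos: [0.6276, 0.0222, 0.1269]
tool_rot: [1.154, 2.919, -0.001]
contact_force: [5.4, -5.1, 3.8]
gripper_width: 0.0394
gripper_force: 60.3
```

```bash
python3 m.py; python3 n.py
```

```text
18.48 ang 2.3889 z [0.6276 0.0222 0.1269] F [ 5.45 -5.11  3.78] T [-0.758 -1.055  0.386] q7 tq 0.066 q 1.011 0.0394
hold [ 0.207  0.014 -0.017 -0.042 -0.003 -0.001] 0.026
```

apply_moves(targets="1 0 0 0 0;1 0 0 0 0;1 0 0 0 0;1 0 0 0 0;1 0 0 0 0;1 0 0 0 0;1 0 0 -0.5 0;1 0 0 -1.5 0;1 0 0 -2 0;1 0 0 -2 0;1 0 0 -2 0;1 0 0 -2 0;1 0 0 -2 0;1 0 0 -1 0;1 0 0 0 0;1 0 0 0 0")

```text
time: 20.78
tool_pos: [0.626, 0.0237, 0.2556]
tool_rot: [-1.151, -2.922, 0.001]
contact_force: [0.1, -0.5, -1.0]
gripper_width: 0.0856
gripper_force: 0.0
```

```bash
python3 - <<'E'
from h import *
from cell import bot, imaging, finder
w=imaging.get_image("wrist");s=imaging.get_image("side")
b=cv2.resize(s["color"][145:235,220:320],(400,360),interpolation=2)
a=cv2.resize(w["color"][60:330,106:406],(400,360),interpolation=2)
cv2.imwrite("pics/c4.png",np.hstack([a,b]))
E
python3 m.py
```

```text
20.88 ang 2.3909 z [0.626  0.0237 0.2554] F [-0.2  -0.14 -0.98] T [-0.014  0.016  0.008] q7 tq 0.0 q 0.933 0.0854
```

View pics/c4.png

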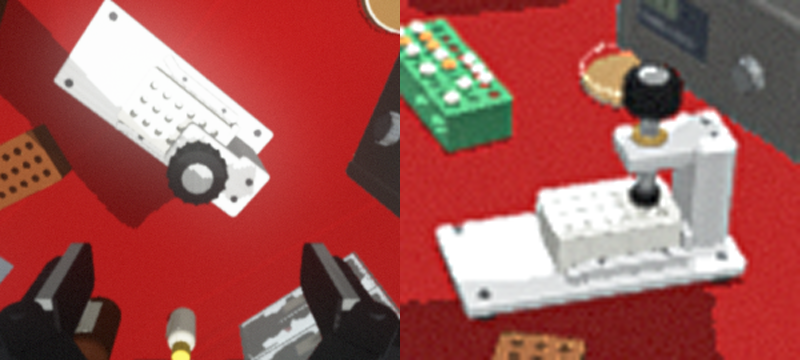

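The foot rests on the block at about crop (645,200). The block is home and the gripper is clear, so I'm handing in.

```bash
python3 -c "
from cell import bot
print(bot.sign_off())"
```

```text
the job is handed in; nothing more can be done
None
```

The block is home against the stop, the foot holds it with about 20 N (estimated from the turning torque, not measured directly), the knob is released and the job is handed in; the sign-off returned no verdict.

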